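# Tuck a sample tray under the reader's light-shield leaf and hold it down

### The arm

A 7-joint arm with a two-finger parallel gripper is mounted at the origin on a cart in front of the work surface, level with it; the furniture and walls round the work are solid. World frame = base frame: x ahead of the robot, y to its left, z up, the work surface at z = 0. Lengths are in m, angles in rad, forces in N, time in s.
With the tool pointing down it reaches from about 0.35 to 0.9 m from the base axis. Payload 7.2 kg.
Tool frame: the origin (TCP) lies at the very end of the fingers, on their centre line; the grasp point (between the pads) lies 19 mm behind it (hold_point_z is the z of the grasp point in the tool frame, in m); z points along the fingers, y is the direction in which the jaws open and shut (so a half turn about z gives the same grasp; the last joint's range is limited). The gripper opens to 88 mm and grips with 3 to 60 N. Pads are 20 mm wide; open, the fingers measure 115 mm over their backs; the gripper's body (75 mm by 178 mm) begins 61 mm behind the grasp point.
Start: joints at [1.116, 0.411, -0.013, 1.596, 0.006, 1.134, -0.082], TCP at [0.236, -0.579, 0.223] pointing down, gripper open.
Joint ranges: [-2.95, 2.95], [-0.29, 1.99], [-1.47, 1.44], [0.14, 2.54], [-1.03, 4.17], [0.13, 1.85], [-2.86, 2.86]. Speed limits (rad/s): [2.39, 2.39, 3.01, 3.01, 3.14, 3.14, 3.14].

### API

Orientations are given as [roll, pitch, yaw] about the fixed x, y, z axes, in that order (R = Rz(yaw) Ry(pitch) Rx(roll)).
In Python, from station import * gives the robot as it stands. The module is installed in compiled form; this text tells all that it offers.
- The arm moves only by the shell command python3 -m jog 'ROWS' [FORCE]. ROWS is text: rows parted by semicolons, each of 7 numbers parted by spaces: the turn, a rotation vector about the tool's x, y, z in degrees, then the shift along the tool's x, y, z in m, then the closure, from 0 (fully open) to 1 (shut). A call has 1 to 12 rows; each row is the pose to reach, as a shift and turn from the pose commanded when the call began, along the tool's axes at that moment; what a row does not reach only later rows make up. A row lasts 1/8 s, in which the tool goes at most 62.5 mm and 10.7 degrees, less where a joint would pass 70% of its speed; a pose out of reach is approached as far as the arm can. A call with a gripper value outside its range is refused whole. The fingers move at their own pace and stop on an object; FORCE is the grip in N (left out, the last holds). Time passes only in rows, so rows that repeat a pose let the fingers close. It gives the time, the measured TCP pose, the force and the opening at its end, in the units of the state.
- sense(): the state, without advancing time (a new reading comes with each control period).
- snapshot(name): name is "side" or "top" or "wrist"; returns (picture, depth): 400x640x3 uint8, red, green, blue; 400x640 float32, m along the optical axis (not along the pixel's ray), 0 where there is no reading.
- camera_info(name): a dict with "intrinsics" (3x3 intrinsics, pixels), "dist_coeffs" ([k1, k2, p1, p2, k3] as OpenCV has them; the pictures are not rectified), "rvec" (rotation vector, rad) and "tvec" (3), from world to camera coordinates, as OpenCV has them. Camera axes: x right, y down, z forward; pixel columns grow to the right and rows downward; lengths in m; the calibration is good to about 2 mm. A picture is of the moment at which its call begins: read the wrist's pose just before it. camera_info takes no time and is no camera call; for the wrist camera it gives the pose at the moment of the call.
- finish_job(): hands the job in, once; it reports no verdict.
The state is a dict: "time_s": time; "joints": joint angles; "joint_velocities": joint speeds; "tau": joint torques, N m; "eef_pos": TCP position; "tcp_rot": TCP orientation; "wrist_force": force on the tool from outside, world axes, zero at the start; "moment": the same for the moment, N m; "gripper_width": finger opening in m.
Only numpy, scipy, OpenCV 4.12 (cv2) and the standard library are available. Lean on these libraries where they do the work, as an engineer would, in place of code of your own. Each camera call takes 0.05 s, during which the arm holds its last target. There are 200 camera calls.

### The job

Lift the top sample tray off the pile of three, leaving the other two in place, and lay it on the sprung metal bed of the reading stage. Slide its front lip in under the hinged light-shield leaf, without lifting the leaf, until the lip is fully home against the end stop, with the tray centred and square. Finish while holding the tray there with the fingers, pressed down flat so that the bed is sunk well into its springs; do not let go, and leave the other things around alone.

Things in the scene. Friction and masses are not known exactly. Their poses are not given: they have to be found in the camera images.
- tray_top: top one of three equal nested aluminium trays, 75 to 155 g. Body 90 (x) x 60 (y) x 14 mm high, open above, three white pellets inside; lip 50 mm wide juts 26 mm from its front (+x). Side walls to grip, 60 mm apart, 4 to 14 mm above the underside; below them a foot 78 x 48 x 4 mm nests with 2 mm play in the tray below. Origin: centre of the foot's underside; +x to the lip, z up
- lip_front (a point): middle of the front end of the top tray's lip: 71 mm ahead of the tray's origin, 6 mm above its underside; the lip is 4 mm thick, 4 to 8 mm above the underside
- tray_mid: the second tray of the pile, same shape; its origin is 10 mm below that of the top tray. It stays where it is
- tray_low: the lowest tray of the pile, same shape, its underside on a pad 4 mm thick. It stays where it is
- stage: fixed grey reading stage, 170 (x) x 110 (y) mm, left or right of the pile. Origin: centre of its underside on the worktop; the tray goes in along +x. Sprung steel bed, top 20 mm high, x = -85 to +45 mm; end stop face at x = +45; cheeks 42 mm high at y = +-44 mm, x = 25 to 85, beside the leaf. Tray home: lip front at x = +45 mm, tray origin at x = -26 mm, y = 0, z = 20 mm less what the bed sinks
- bed (a joint): travel of the sprung bed: 0 up, grows as it is pressed straight down, 4 mm (0.004) at its lower stop. About 5 N starts it moving and each further mm takes 3 N (17 N at the stop); a tray's own weight does not sink it. Well sunk: over 1.5 mm
- bed_top (a point): centre of the bed's flat top face (130 x 86 mm), 20 mm above the worktop while up; at stage x = -20 mm, y = 0
- leaf_edge (a point): middle of the lower front edge of the light-shield leaf, a dark steel flap 45 mm long, 84 wide, 3 thick that covers the last 20 mm of bed before the end stop. Closed, this edge is at stage x = +25 mm, 11.5 mm above the bed: the lip of a tray lying on the bed (lip top 8 mm up) passes under with 3.5 mm to spare
- leaf (a joint): hinge of the leaf at its rear end (stage x = +70 mm): 0 closed (level), positive as its front edge is lifted; light, a touch from below lifts it. Above 0.08 rad (front edge 3.6 mm up) counts as lifted
- vial: bystander: small capped glass vial, 22 mm wide, 48 mm high, origin under its centre
- tape: bystander: roll of tape, 52 mm wide, 19 mm high, origin under its centre
- fuse_box: bystander: small cardboard box 40 x 60 x 22 mm, origin under its centre

How it is judged:
On the way, in this order (a step that is already met when the one before it is completed fails the run):
1. the top tray is lifted clear of the pile (z of tray_top in the frame of tray_mid above 0.03 m and contact force between tray_top and tray_mid below 0.1 N), for 0.1 s.
2. the lip is at least 8 mm under the leaf (x of lip_front in the frame of stage above 0.033 m and z of lip_front in the frame of stage below 0.0315 m and y of lip_front in the frame of stage between -0.03 and 0.03 m), for 0.1 s.
At the end, for the whole second after the job is handed in: Lip front within 5 mm of the end stop under the closed leaf (below 0.04 rad), within 10 mm of the centre line; tray square within 0.12 rad, tilt below 0.035 rad, flat within 2.5 mm on the bed, which is sunk over 1.5 mm; fingers on it over 1 N, at rest; other trays within 20 mm of their start (x of lip_front in the frame of stage between 0.04 and 0.048 m and y of lip_front in the frame of stage between -0.01 and 0.01 m and angle between the x axis of tray_top and the x axis of stage, either way round below 0.12 rad and angle between tray_top's own z axis and vertical below 0.035 rad and contact force between the fingers and tray_top above 1 N and value of joint leaf below 0.04 rad and linear speed of tray_top below 0.01 m/s and distance of each of tray_mid, tray_low from where it was at the start of the episode below 0.02 m and z of tray_top in the frame of bed_top between -0.0025 and 0.0025 m and value of joint bed above 0.0015 m); the arm keeps its last pose, push and grip.
It fails at once if the leaf is lifted (value of joint leaf above 0.08 rad).
It fails at once if another tray is taken or shoved (distance of any of tray_mid, tray_low from where it was at the start of the episode above 0.025 m).
It fails at once if a bystander is disturbed (distance of any of vial, tape, fuse_box from where it was at the start of the episode above 0.025 m).
It also fails if it takes over 40 s, if anything falls off the work surface, if the arm or the gripper's body presses on something with over 40 N, if the wrist force passes 120 N, or if a joint passes its speed limit or range.

## Working session

There is one attempt and no reset: what is moved stays moved. The work goes in short steps, Python scripts to look and compute and a shell command to move; the robot and the scene stay as the last step left them, time stands still between calls to the robot, and variables do not carry over. Pictures are saved under pics/ and viewed, about 8 in all and at most 12, crops included, and the job is handed in when it is done.

```bash
mkdir -p pics; cat > h.py <<'E'
from station import *
import numpy as np, cv2
def cam(n):
    c=camera_info(n); K=np.array(c["intrinsics"],float); D=np.array(c["dist_coeffs"],float)
    R,_=cv2.Rodrigues(np.array(c["rvec"],float)); return K,D,R,np.array(c["tvec"],float).reshape(3)
def px(c,uv,z):
    "pixels onto the plane of height z"
    K,D,R,t=c; p=cv2.undistortPoints(np.array(uv,float).reshape(-1,1,2),K,D).reshape(-1,2)
    d=np.c_[p,np.ones(len(p))]@R; o=-R.T@t
    return o+d*((z-o[2])/d[:,2])[:,None]
def cloud(c,dep):
    K,D,R,t=c; h,w=dep.shape; u,v=np.meshgrid(np.arange(w),np.arange(h))
    p=cv2.undistortPoints(np.stack([u,v],-1).reshape(-1,1,2).astype(float),K,D).reshape(h,w,2)
    P=np.dstack([p,np.ones((h,w))])*dep[...,None]
    return (P-t)@R
def save(n,im): cv2.imwrite("pics/"+n,im[...,::-1])
E
python3 - <<'E'
from h import *
s=sense(); print({k:np.round(v,3) for k,v in s.items()})
for n in("top","side"):
    c=cam(n); im,d=snapshot(n); save(n+"1.png",im); np.savez(n+"1.npz",im=im,d=d)
    print(n,-c[2].T@c[3],c[0][0,0])
E
```

```text
{'time_s': np.float64(0.0), 'joints': array([ 1.116,  0.412, -0.013,  1.597,  0.006,  1.134, -0.082]), 'joint_velocities': array([ 0.   , -0.001,  0.   , -0.002,  0.001, -0.   , -0.001]), 'tau': array([-0.0000e+00, -5.8795e+01,  6.4100e-01, -2.9108e+01, -5.4000e-02,
        1.8000e-02,  0.0000e+00]), 'eef_pos': array([ 0.236, -0.578,  0.222]), 'tcp_rot': array([-3.14 ,  0.   ,  0.387]), 'wrist_force': array([-0.984,  0.208,  0.288]), 'moment': array([-0.03 ,  0.007, -0.017]), 'gripper_width': np.float64(0.088)}
top [ 0.38628119 -0.02457279  1.04743027] 471.19711843981804
side [0.09612237 0.76814822 0.52717789] 426.8638419804186
```

View pics/top1.png

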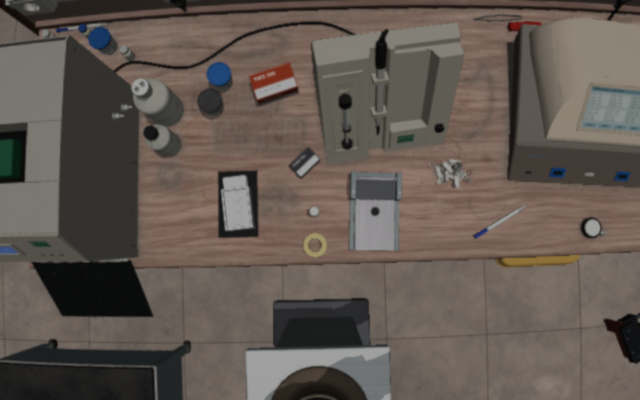

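View pics/side1.png

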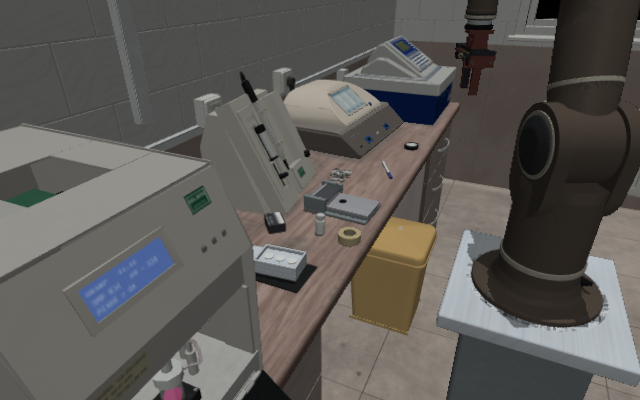

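The pile is at about (238,204) and the stage at (375,211) with the leaf toward the top of the picture. The vial (313,211), tape (315,245) and fuse box (305,162) lie between them. I'll enlarge both and use the depth.

```bash
python3 - <<'E'
from h import *
f=np.load("top1.npz"); im,d=f["im"],f["d"]
c=cam("top"); P=cloud(c,d)
a=cv2.resize(im[160:260,205:270],None,fx=6,fy=6,interpolation=cv2.INTER_CUBIC)
b=cv2.resize(im[160:260,340:410],None,fx=6,fy=6,interpolation=cv2.INTER_CUBIC)
save("crop1.png",np.clip(np.hstack([a,b])*1.5,0,255).astype(np.uint8)[:600])
def rect(m,name):
    q=P[m][:, :2].astype(np.float32); r=cv2.minAreaRect(q); print(name,len(q),np.round(r[0],4),np.round(r[1],4),r[2],"z",np.median(P[m][:,2]))
z=P[...,2]; u,v=np.meshgrid(np.arange(640),np.arange(400))
w=lambda a,b,c_,d_:(u>=a)&(u<b)&(v>=c_)&(v<d_)
rect(w(210,268,165,242)&(z>.02)&(z<.06),"tray")
rect(w(342,408,165,255)&(z>.01)&(z<.06),"stage")
rect(w(342,408,165,255)&(z>.036)&(z<.06),"cheeks")
rect(w(305,322,203,222)&(z>.03),"vial")
for r in range(170,240,5): print(r,np.round(z[r,225:256:3]*1000).astype(int))
for r in range(166,256,6): print(r,np.round(z[r,345:406:5]*1000).astype(int))
E
```

```text
tray 1485 [0.4785 0.1666] [0.1167 0.0617] 5.4693708419799805 z 0.0322896133148925
stage 3474 [ 0.4517 -0.1334] [0.1105 0.1709] 87.18495178222656 z 0.022337642491139842
cheeks 615 [ 0.5055 -0.136 ] [0.1105 0.0588] 87.35356903076172 z 0.039126561450543995
vial 85 [ 0.4241 -0.0066] [0.0812 0.0208] 11.089543342590332 z 0.048513911094824155
170 [-2  1  1  1  7  7  1  6  7  2  3]
175 [ 6  5  6  4  2 34 35  3  2  6  3]
180 [29 37 32 32 30 32 32 22  2  4  4]
185 [30 32 32 34 29 33 35 29  3  4  3]
190 [38 34 29 32 30 29 29 30 33  3  3]
195 [28 32 30 34 33 31 27 33 37  6  3]
200 [31 33 29 32 33 28 33 27 40  2  6]
205 [28 32 33 32 33 31 31 29 37 11  4]
210 [35 30 33 34 30 32 32 28 37 20  5]
215 [39 30 31 31 31 29 34 29 34 28  3]
220 [37 30 29 32 32 32 30 30 31 38  7]
225 [35 28 31 32 32 29 26 33 32 35  3]
230 [ 5 26 11  4  4  5  6  7  3  4  6]
235 [5 2 4 7 5 1 6 5 4 4 4]
166 [-3  0  0  1 -1 -4  2  0 -1  2 -1  1  1]
172 [-3 35 44 32 29 30 30 27 29 31 26 45  0]
178 [ 0 38 43 38 37 34 35 39 37 37 38 43 -1]
184 [ 1 42 43 37 32 35 37 33 36 36 31 42  1]
190 [ 0 41 22 37 29 32 37 35 35 36 31 40 -2]
196 [ 3 41 21 33 34 36 30 35 37 35 25 42 -2]
202 [-1  6 22 24 20 24 22 22 19 19 10  2  2]
208 [ 0  4 23 19 21 19 19 21 20 24 11 -3 -1]
214 [ 0 10 22 23 20 19 22 23 21 21  9 -1  3]
220 [ 1  5 18 21 24 21 19 18 18 19  8  0 -1]
226 [ 1  4 22 24 18 23 19 21 22 22  9  2  2]
232 [ 6  5 19 19 21 21 22 20 19 19  8 -1 -1]
238 [-2  6 21 21 22 22 21 22 21 22  7 -1  2]
244 [-2  5 19 21 19 20 24 22 18 21  9  0  1]
250 [-3  1 -2  5 -3  1  2  1 21 22  5 -1 -2]
```

View pics/crop1.png

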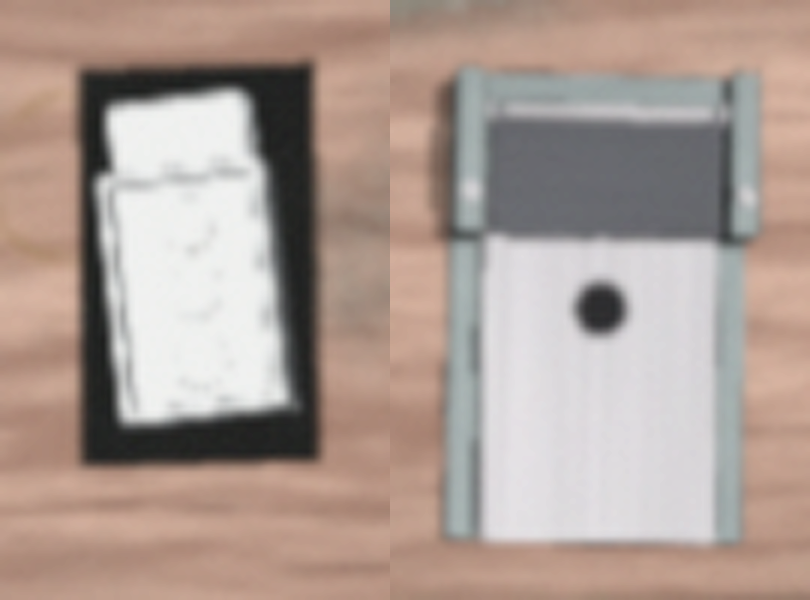

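```bash
cat >> h.py <<'E'
from scipy.spatial.transform import Rotation as Ro
def Rt(): return Ro.from_euler("xyz",sense()["tcp_rot"])
def go(x,y,z,yaw):
    "turn(deg), shift in tool axes to reach a downward pose"
    s=sense(); R=Rt(); G=Ro.from_euler("xyz",[np.pi,0,yaw])
    print("turn",np.round(np.degrees((R.inv()*G).as_rotvec()),2),"shift",np.round(R.inv().apply(np.array([x,y,z])-s["eef_pos"]),4))
E
python3 - <<'E'
from h import *
c=cam("wrist"); o=-c[2].T@c[3]; R=Rt()
print("cam in tool",R.inv().apply(o-sense()["eef_pos"]),"axis in tool",R.inv().apply(c[2][2]),"f",c[0][0,0])
go(.40,-.13,.24,0)
go(.43,.165,.24,.09)
E
```

```text
cam in tool [ 0.06820705 -0.00089458 -0.161783  ] axis in tool [-2.52955824e-01 -1.83339018e-05  9.67477830e-01] f 282.1483858481463
turn [-8.000e-02  2.000e-02  2.216e+01] shift [ 0.3215 -0.3533 -0.0176]
turn [-0.08  0.02 17.01] shift [ 0.4605 -0.6152 -0.0173]
```

```bash
python3 -m jog '0 0 4 .05 -.055 0 0; 0 0 8 .09 -.1 0 0; 0 0 12 .13 -.14 0 0; 0 0 16 .17 -.18 0 0; 0 0 20 .2 -.22 0 0; 0 0 22 .24 -.26 0 0; 0 0 22 .28 -.3 0 0; 0 0 22.2 .32 -.35 0 0; 0 0 22.2 .335 -.36 0 0; 0 0 22.2 .335 -.36 0 0; 0 0 22.2 .335 -.36 0 0;0 0 22.2 .335 -.36 0 0'
python3 - <<'E'
from h import *
c=cam("wrist"); im,d=snapshot("wrist"); np.savez("w1.npz",im=im,d=d,K=c[0],D=c[1],R=c[2],t=c[3]); save("w1.png",im)
go(.43,.165,.24,.09)
E
```

```text
time_s: 1.6
eef_pos: [0.4096, -0.1203, 0.2225]
tcp_rot: [3.141, 0.0, -0.003]
wrist_force: [-0.4, -0.2, -0.8]
gripper_width: 0.0877
turn [ 0.01  0.01 -5.32] shift [ 0.0194 -0.2853 -0.0175]
```

View pics/w1.png

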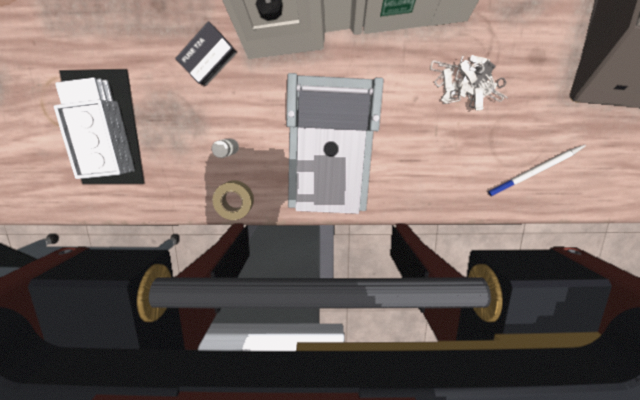

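Both are visible: stage at (330,145), pile at (98,125). I'll read corners from enlarged crops.

```bash
python3 - <<'E'
from h import *
im=np.load("w1.npz")["im"]
b=cv2.resize(im[65:221,275:395],None,fx=3.8,fy=3.8,interpolation=cv2.INTER_CUBIC)[:592]
a=cv2.resize(im[65:221,45:125],None,fx=3.8,fy=3.8,interpolation=cv2.INTER_CUBIC)[:592]
print(a.shape,b.shape);save("crop2.png",np.hstack([a,b]))
E
```

```text
(592, 304, 3) (592, 456, 3)
```

View pics/crop2.png

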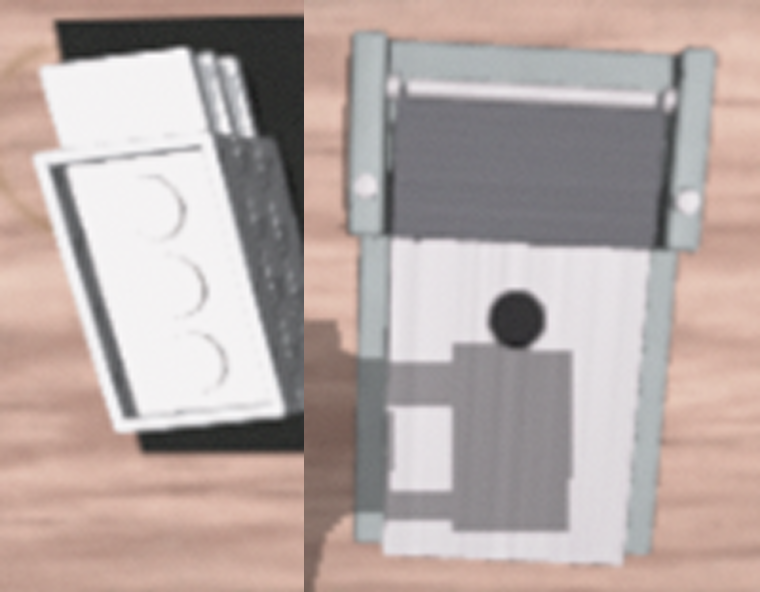

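```bash
cat > fit.py <<'E'
from h import *
def fit(W,M):
    W=np.array(W)[:,:2]; M=np.array(M,float); w0,m0=W.mean(0),M.mean(0)
    a,b=M-m0,W-w0; th=np.arctan2((a[:,0]*b[:,1]-a[:,1]*b[:,0]).sum(),(a*b).sum())
    r=np.array([[np.cos(th),-np.sin(th)],[np.sin(th),np.cos(th)]]); t=w0-r@m0
    print("origin",np.round(t,4),"yaw deg",round(np.degrees(th),2),"res mm\n",np.round((W-(M@r.T+t))*1000,1)); return t,th
E
python3 - <<'E'
from fit import *
f=np.load("w1.npz"); c=(f["K"],f["D"],f["R"],f["t"])
def W(pts,ox,z,sub): p=np.array(pts,float)-[sub,0]; return px(c,(p+.5)/3.8-.5+[ox,65],z)
S=np.r_[W([(352,33),(716,50),(350,234),(700,249),(385,237),(668,248)],275,.042,304),W([(383,553),(624,563)],275,.02,304)]
fit(S,np.array([(85,55),(85,-55),(25,55),(25,-55),(25,44),(25,-44),(-85,43),(-85,-43)])/1e3)
T=np.r_[W([(118,431),(283,414),(36,156),(212,136)],45,.038,0),W([(41,68),(190,48)],45,.032,0)]
fit(T,np.array([(-45,30),(-45,-30),(45,30),(45,-30),(71,25),(71,-25)])/1e3)
# from the top picture as well
c=cam("top")
def W(pts,ox,z,sub): p=np.array(pts,float)-[sub,0]; return px(c,(p+.5)/6-.5+[ox,160],z)
S=np.r_[W([(457,68),(757,72),(455,232),(755,236)],340,.042,390),W([(480,540),(715,543)],340,.02,390)]
fit(S,np.array([(85,55),(85,-55),(25,55),(25,-55),(-85,43),(-85,-43)])/1e3)
T=np.r_[W([(122,424),(292,406),(97,176),(262,160)],205,.038,0),W([(104,102),(245,90)],205,.032,0)]
fit(T,np.array([(-45,30),(-45,-30),(45,30),(45,-30),(71,25),(71,-25)])/1e3)
go(.466,.166,.15,.09)
E
```

```text
origin [ 0.4483 -0.1346] yaw deg -2.68 res mm
 [[-1.5 -0.3]
 [-1.3  1.1]
 [ 0.3 -0.8]
 [ 0.7  0.4]
 [-0.1 -0.6]
 [ 0.5 -0.6]
 [ 0.8  0.3]
 [ 0.8  0.5]]
origin [0.4615 0.1645] yaw deg 5.01 res mm
 [[ 0.8 -0.8]
 [ 0.9  1.1]
 [-0.7 -0.7]
 [-1.1  0.5]
 [-0.2 -0.1]
 [ 0.2 -0. ]]
origin [ 0.4508 -0.1336] yaw deg -2.49 res mm
 [[-0.7 -1.1]
 [-0.4  0.8]
 [ 0.1 -1. ]
 [ 0.3  1.5]
 [ 0.4 -0.4]
 [ 0.3  0.3]]
origin [0.465  0.1652] yaw deg 5.13 res mm
 [[-0.1  0.4]
 [-0.6 -1.5]
 [ 0.2  0.4]
 [-1.2 -0.2]
 [ 1.7  1.6]
 [-0.  -0.7]]
turn [ 0.01  0.01 -5.32] shift [ 0.0555 -0.2864  0.0725]
```

```bash
python3 -m jog '0 0 0 .01 -.05 0 0; 0 0 -2 .02 -.11 0 0; 0 0 -4 .03 -.17 0 0; 0 0 -5 .04 -.22 .02 0; 0 0 -5.2 .05 -.26 .04 0; 0 0 -5.2 .053 -.285 .08 0; 0 0 -5.2 .053 -.285 .12 0; 0 0 -5.2 .053 -.285 .15 0; 0 0 -5.2 .053 -.285 .16 0; 0 0 -5.2 .053 -.285 .16 0;0 0 -5.2 .053 -.285 .16 0'
python3 - <<'E'
from h import *
c=cam("wrist"); im,d=snapshot("wrist"); np.savez("w2.npz",im=im,d=d,K=c[0],D=c[1],R=c[2],t=c[3]); save("w2.png",im)
go(.463,.165,.031,.088)
E
```

```text
time_s: 3.02
eef_pos: [0.4643, 0.166, 0.0638]
tcp_rot: [-3.141, -0.002, 0.09]
wrist_force: [-0.1, -0.3, -0.6]
gripper_width: 0.0878
turn [-0.02 -0.12  0.09] shift [-0.0015  0.0009  0.0329]
```

View pics/w2.png

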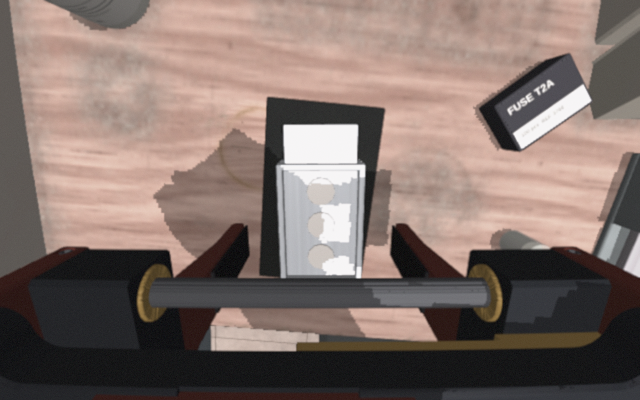

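Tray is centred and square between the fingers (rim 277–365 px, finger tips 247/393). Quick position check from the lip corners (284,124), (358,124) and rim corners (277,165), (365,163), then descend.

```bash
python3 - <<'E'
from fit import *
f=np.load("w2.npz"); c=(f["K"],f["D"],f["R"],f["t"])
t,th=fit(np.r_[px(c,[(284,124),(358,124)],.032),px(c,[(277,165),(365,163)],.038)],np.array([(71,25),(71,-25),(45,30),(45,-30)])/1e3)
go(*t,.031,th)
E
python3 -m jog '0 0 0 -.001 .001 .015 0; 0 0 0 -.001 .001 .028 0; 0 0 0 -.001 .001 .032 0; 0 0 0 -.001 .001 .033 0; 0 0 0 -.001 .001 .033 0; 0 0 0 -.001 .001 .033 0'
```

```text
origin [0.4622 0.1647] yaw deg 5.76 res mm
 [[ 0.3 -0.5]
 [-0.3  0.2]
 [-0.2 -0.5]
 [ 0.3  0.8]]
turn [-0.02 -0.12 -0.63] shift [-0.0024  0.0011  0.0329]
time_s: 3.82
eef_pos: [0.4627, 0.1649, 0.0299]
tcp_rot: [-3.142, -0.0, 0.09]
wrist_force: [0.4, 1.5, -0.1]
gripper_width: 0.0882
```

```bash
python3 -m jog '0 0 0 0 0 -.0005 .5; 0 0 0 0 0 -.0005 .5; 0 0 0 0 0 -.0005 .5; 0 0 0 0 0 -.0005 .5; 0 0 0 0 0 -.0005 .5; 0 0 0 0 0 -.0005 .5; 0 0 0 0 0 -.0005 .5; 0 0 0 0 0 -.0005 .5' 40
```

```text
time_s: 4.82
eef_pos: [0.4625, 0.1648, 0.0302]
tcp_rot: [3.142, -0.0, 0.09]
wrist_force: [0.4, -0.2, 3.9]
gripper_width: 0.0591
```

```bash
python3 -m jog '0 0 0 0 0 -.003 .8; 0 0 0 0 0 -.008 .8; 0 0 0 0 0 -.015 .8; 0 0 0 0 0 -.025 .8; 0 0 0 0 0 -.04 .8; 0 0 0 0 0 -.055 .8; 0 0 0 0 0 -.07 .8; 0 0 0 0 0 -.08 .8; 0 0 0 0 0 -.08 .8; 0 0 0 0 0 -.08 .8'
python3 - <<'E'
from h import *
c=cam("wrist"); im,d=snapshot("wrist"); np.savez("w3.npz",im=im,d=d,K=c[0],D=c[1],R=c[2],t=c[3]); save("w3.png",im)
im,d=snapshot("side"); save("s3.png",cv2.resize(im[150:300,200:430],None,fx=3,fy=3))
print(sense()["gripper_width"],sense()["wrist_force"])
E
```

```text
time_s: 6.08
eef_pos: [0.4622, 0.1646, 0.1098]
tcp_rot: [3.141, 0.001, 0.09]
wrist_force: [-0.3, 0.1, -1.7]
gripper_width: 0.0596
0.059462632930847435 [0.66739682 0.68799979 0.12325536]
```

View pics/w3.png

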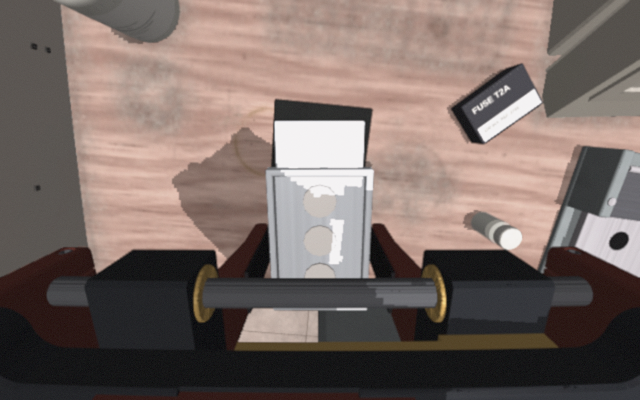

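View pics/s3.png

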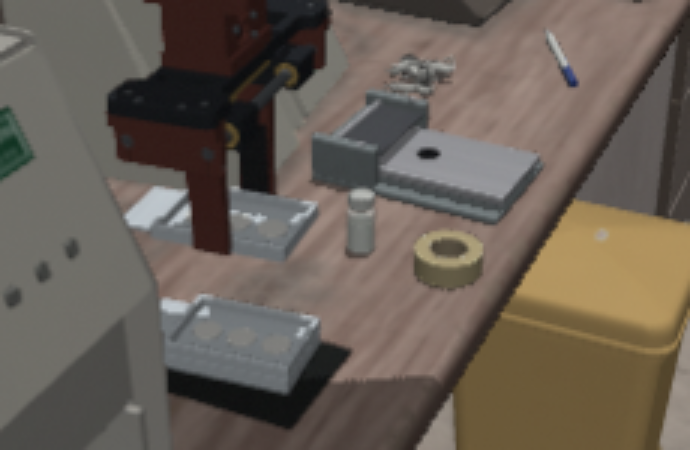

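Tray is held level, clear of the remaining two (side picture: tray at (240,220), pile still at (245,340)). Compute offset of tray in tool and the staging pose.

```bash
python3 - <<'E'
from fit import *
f=np.load("w3.npz"); c=(f["K"],f["D"],f["R"],f["t"])
s=sense(); z=s["eef_pos"][2]-.0302
t,th=fit(np.r_[px(c,[(275,121),(364,121)],z+.032),px(c,[(266,170),(373,170)],z+.038)],np.array([(71,25),(71,-25),(45,30),(45,-30)])/1e3)
d=t-s["eef_pos"][:2]; a=-s["tcp_rot"][2]; o=np.array([np.cos(a)*d[0]-np.sin(a)*d[1],np.sin(a)*d[0]+np.cos(a)*d[1]])
print("tray ahead/left of TCP",o,"yaw rel",np.degrees(th-s["tcp_rot"][2]))
y=np.radians(-2.6)
for sx in(-.062,-.026): print(np.array([.4495,-.134])+np.array([np.cos(y),np.sin(y)])*(sx-o[0]))
p=np.array([.4495,-.134])+np.array([np.cos(y),np.sin(y)])*(-.062-o[0]); go(*p,.08,y)
E
```

```text
origin [0.4612 0.1651] yaw deg 5.16 res mm
 [[ 0.1 -0.6]
 [ 0.   0.6]
 [-0.  -0.5]
 [-0.1  0.5]]
tray ahead/left of TCP [-0.00085841  0.00052492] yaw rel -0.004232468870336994
[ 0.38842135 -0.13122643]
[ 0.42438429 -0.1328595 ]
turn [0.02 0.05 7.76] shift [-0.1     0.288   0.0298]
```

```bash
python3 -m jog '0 0 0 -.01 .03 0 .8; 0 0 1 -.03 .08 0 .8; 0 0 3 -.05 .13 0 .8; 0 0 5 -.07 .18 0 .8; 0 0 7 -.085 .23 0 .8; 0 0 7.7 -.096 .265 0 .8; 0 0 7.7 -.1 .285 .01 .8; 0 0 7.7 -.1 .288 .03 .8; 0 0 7.7 -.1 .288 .05 .8; 0 0 7.7 -.1 .288 .06 .8; 0 0 7.7 -.1 .288 .06 .8; 0 0 7.7 -.1 .288 .06 .8'
python3 - <<'E'
from h import *
c=cam("wrist"); im,d=snapshot("wrist"); np.savez("w4.npz",im=im,d=d,K=c[0],D=c[1],R=c[2],t=c[3]); save("w4.png",cv2.resize(im[40:300,180:460],None,fx=2.2,fy=2.2,interpolation=cv2.INTER_CUBIC))
go(.3884,-.1312,.026,np.radians(-2.6))
E
```

```text
time_s: 7.68
eef_pos: [0.3892, -0.1309, 0.0506]
tcp_rot: [3.141, -0.001, -0.044]
wrist_force: [0.7, -0.2, -1.1]
gripper_width: 0.0594
turn [ 0.02 -0.06  0.08] shift [-0.0009  0.0002  0.0247]
```

View pics/w4.png

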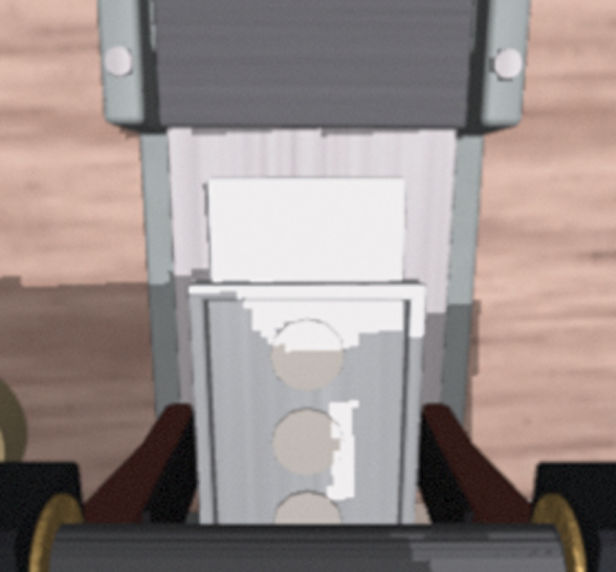

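Well aligned: lip middle at col 306, stage middle ≈ 313 (crop), so about 1.5 mm to the right. Lip is short of the leaf. Lower onto the bed.

```bash
python3 -m jog '0 0 0 -.001 .0015 .01 .8; 0 0 0 -.001 .0015 .018 .8; 0 0 0 -.001 .0015 .022 .8; 0 0 0 -.001 .0015 .024 .8; 0 0 0 -.001 .0015 .025 .8; 0 0 0 -.001 .0015 .025 .8; 0 0 0 -.001 .0015 .025 .8' 50
```

```text
time_s: 8.6
eef_pos: [0.3875, -0.1323, 0.0254]
tcp_rot: [3.141, 0.0, -0.044]
wrist_force: [-2.6, 0.1, 6.6]
gripper_width: 0.0595
```

```bash
python3 -m jog '0 0 0 .003 0 0 .8; 0 0 0 .008 0 0 .8; 0 0 0 .013 0 0 .8; 0 0 0 .018 0 0 .8; 0 0 0 .023 0 0 .8; 0 0 0 .027 0 0 .8; 0 0 0 .03 0 0 .8; 0 0 0 .03 0 0 .8; 0 0 0 .03 0 0 .8'
python3 -m jog '0 0 0 .001 0 0 .8; 0 0 0 .002 0 0 .8; 0 0 0 .003 0 0 .8; 0 0 0 .004 0 0 .8; 0 0 0 .004 0 0 .8'
```

```text
time_s: 9.72
eef_pos: [0.4176, -0.1339, 0.0255]
tcp_rot: [3.141, 0.0, -0.044]
wrist_force: [-1.8, 1.1, 5.7]
gripper_width: 0.0592
time_s: 10.35
eef_pos: [0.4212, -0.1341, 0.0254]
tcp_rot: [3.141, 0.001, -0.044]
wrist_force: [-2.5, -0.1, 5.5]
gripper_width: 0.0595
```

```bash
python3 -m jog '0 0 0 .001 0 0 .8; 0 0 0 .002 0 0 .8; 0 0 0 .003 0 0 .8; 0 0 0 .003 0 0 .8'
python3 -m jog '0 0 0 .001 0 0 .8; 0 0 0 .0015 0 0 .8; 0 0 0 .0015 0 0 .8; 0 0 0 .0015 0 0 .8'
```

```text
time_s: 10.85
eef_pos: [0.4226, -0.1341, 0.0251]
tcp_rot: [3.141, 0.004, -0.045]
wrist_force: [-6.1, 0.2, 7.7]
gripper_width: 0.0598
time_s: 11.35
eef_pos: [0.4227, -0.1342, 0.0249]
tcp_rot: [3.141, 0.006, -0.045]
wrist_force: [-8.8, 0.7, 10.0]
gripper_width: 0.0592
```

Stop felt at x≈0.4227 (expected 0.424). Ease the push and press down.

```bash
python3 -m jog '0 0 0 -.0015 0 0 .8; 0 0 0 -.0015 0 .001 .8; 0 0 0 -.0015 0 .002 .8; 0 0 0 -.0015 0 .003 .8; 0 0 0 -.0015 0 .003 .8; 0 0 0 -.0015 0 .003 .8' 60
```

```text
time_s: 12.1
eef_pos: [0.4227, -0.1342, 0.0225]
tcp_rot: [3.141, 0.004, -0.045]
wrist_force: [-7.6, 1.0, 14.5]
gripper_width: 0.0592
```

```bash
python3 - <<'E'
from h import *
c=cam("wrist"); im,d=snapshot("wrist"); np.savez("w5.npz",im=im,d=d,K=c[0],D=c[1],R=c[2],t=c[3])
a=cv2.resize(im[30:300,180:460],None,fx=2,fy=2,interpolation=cv2.INTER_CUBIC)
im,ds=snapshot("side"); b=cv2.resize(im[150:270,270:400],None,fx=4,fy=4,interpolation=cv2.INTER_CUBIC)
b=np.vstack([b,np.zeros((60,520,3),np.uint8)]); b=cv2.resize(b,(240,250)); 
save("w5.png",np.hstack([a,np.vstack([b,np.zeros((290,240,3),np.uint8)])]))
s=sense(); print(s["eef_pos"],s["tcp_rot"],s["wrist_force"])
E
```

```text
[ 0.4226509  -0.13415366  0.02248605] [ 3.14098146  0.00362934 -0.04477188] [-7.51017739  1.99192234 13.94243471]
```

View pics/w5.png

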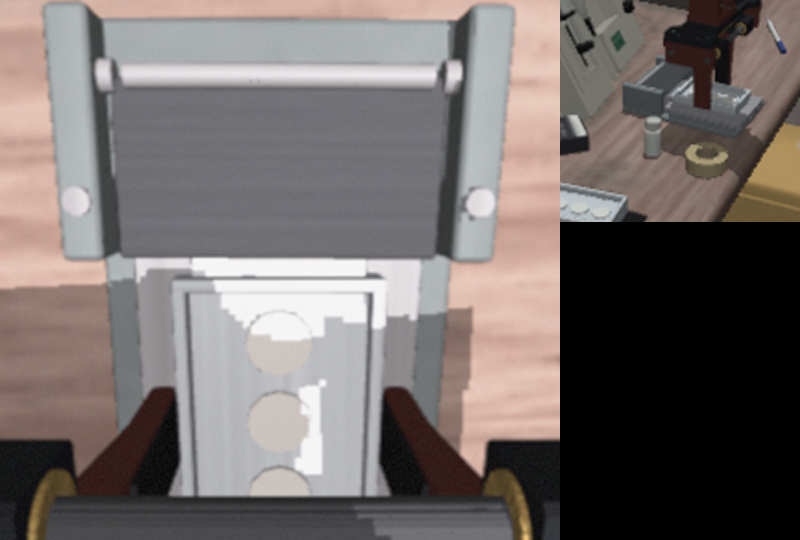

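```bash
python3 - <<'E'
from h import *
f=np.load("w5.npz"); c=(f["K"],f["D"],f["R"],f["t"])
q=lambda p:(np.array(p,float)+.5)/2-.5+[180,30]
L=px(c,q([(122,257),(436,258)]),.0315); T=px(c,q([(175,279),(386,278)]),.0305)
H=px(c,q([(48,5),(513,7)]),.042)
y=-.0455; e=np.array([np.cos(y),np.sin(y)]); n=np.array([-e[1],e[0]])
print("gap mm",(L.mean(0)-T.mean(0))[:2]@e*1e3,"cheek rear to wall front (66)",(H.mean(0)-T.mean(0))[:2]@e*1e3,"lateral",(L.mean(0)-T.mean(0))[:2]@n*1e3,(H.mean(0)-T.mean(0))[:2]@n*1e3)
for P in(L,T,H): v=P[0]-P[1]; print(np.degrees(np.arctan2(-v[0],v[1])),np.linalg.norm(v))
P=cloud(c,f["d"])
pl=P[160:172,245:260].reshape(-1,3)
print("leaf z by row",[(r,round(1e3*np.median(P[r:r+6,245:395,2]),1)) for r in range(80,156,12)], "lip/bed z",1e3*np.median(P[162:167,280:360,2]))
print("tray rim L/R by row z",[(r,round(1e3*np.median(P[r:r+15,267:274,2]),1),round(1e3*np.median(P[r:r+15,366:372,2]),1)) for r in(172,190,210,230,250)])
E
```

```text
gap mm 5.8885628958120435 cheek rear to wall front (66) 64.50769805488329 lateral 0.3968681718909864 0.0829068458540703
-2.7509859075730563 0.0848403510829133
-2.2958963883867414 0.057860630788577935
-2.7745504414298963 0.10603388910586055
leaf z by row [(80, np.float64(34.3)), (92, np.float64(34.3)), (104, np.float64(34.1)), (116, np.float64(34.2)), (128, np.float64(34.2)), (140, np.float64(34.2)), (152, np.float64(34.1))] lip/bed z 24.160741299793656
tray rim L/R by row z [(172, np.float64(29.9), np.float64(30.1)), (190, np.float64(29.8), np.float64(30.2)), (210, np.float64(29.8), np.float64(30.0)), (230, np.float64(30.2), np.float64(30.3)), (250, np.float64(30.8), np.float64(30.4))]
```

The gap from leaf edge to tray wall is 5.9 mm (6 mm is home). The tray is level, square and centred, the leaf is closed, and the bed has sunk about 3.5 mm. Handing in.

```bash
python3 -c "
from station import *
s=sense(); print(s['time_s'],s['eef_pos'],s['wrist_force'],max(abs(s['joint_velocities'])),s['gripper_width']); print(finish_job())"
```

```text
12.2 [ 0.4226509  -0.13415366  0.02248605] [-7.51017739  1.99192234 13.94243471] 0.0012993863044197488 0.0595494437919035
the job is handed in; nothing more can be done
None
```

I lifted the top tray off the pile, laid it on the sprung bed and slid its lip under the closed leaf until it met the end stop. I then pressed it down and handed the job in at 12.2 s, still gripping it. The job gives no verdict back, so what follows is from my own checks.

- **Lip home:** the gap from leaf edge to tray wall measured 5.9 mm, where 6 mm is fully home. A cruder check against the rear of the cheeks came out 1.5 mm different, towards the stop (64.5 mm, expected 66). The tool stopped advancing 1.7 mm before the predicted home position as the push force rose, which is within calibration error.
- **Centred and square:** the tray was within 0.4 mm of the centre line and about 0.5° of square.
- **Flat and pressed:** the rim stayed level within about 1 mm. The down force was about 14 N, and the bed had sunk about 3.5 mm by tool height; the depth image suggested up to 4 mm.
- **Leaf:** level and closed at the last look.
- **Grip:** set to 60 N, with the fingers 59.5 mm apart on the tray and the arm at rest.
- **Other things:** the two lower trays looked in place after the lift. The later views showed nothing around disturbed, but I did not re-measure the positions.

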